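# Close a tea gift case: fold the cover and tuck it under the lip

### The arm

A 7-joint arm with a two-finger parallel gripper is mounted at the origin on the work surface. World frame = base frame: x ahead of the robot, y to its left, z up, the work surface at z = 0. Lengths are in m, angles in rad, forces in N, time in s.
With the tool pointing down it reaches from about 0.425 to 0.875 m from the base axis. Payload 4.7 kg.
Tool frame: the origin (TCP) lies midway between the tips of the shut fingers; the grasp point (between the pads) lies 19 mm behind it; z points along the fingers, y is the direction in which the jaws open and shut (so a half turn about z gives the same grasp; the last joint's range is limited). The gripper opens to 87 mm and grips with 3 to 60 N. Pads are 19 mm wide; open, the fingers measure 117 mm over their backs; the gripper's body (75 mm by 190 mm) begins 51 mm behind the grasp point.
Start: joints at [1.289, 0.321, -0.07, 1.45, 0.023, 1.371, -0.057], TCP at [0.189, -0.622, 0.184] pointing down, gripper open.
Joint ranges: [-2.86, 2.86], [-0.3, 2.09], [-1.38, 1.24], [0.06, 2.45], [-1.56, 4.7], [0.09, 2.05], [-2.69, 2.69]. Speed limits (rad/s): [2.57, 2.57, 3.14, 3.14, 3.14, 3.14, 3.14].

### API

Orientations are given as a rotation vector (axis times angle).
In Python, from bench import get_state, eyes, job gives the robot as it stands. The module is installed in compiled form; this text tells all that it offers.
- The arm moves only by the shell command python3 -m jog 'ROWS' [FORCE]. ROWS is JSON, a list that holds one entry, the list of rows, each a list of 5 numbers: the opening, from 0 (shut) to 1 (fully open), then the shift along the tool's x, y, z in units of 40 mm (1.0 is 40 mm), then the turn about the tool's z in units of 5 degrees (1.0 is 5 degrees). In form: [[[jaw, dx, dy, dz, turn], ...]]. A call has 1 to 10 rows; each row shifts and turns the commanded pose from where the row before left it, along the tool's axes as they then stand; what a row does not reach is not made up. A row lasts 1/8 s, in which the tool goes at most 62.5 mm and 10.7 degrees, less where a joint would pass 70% of its speed; a pose out of reach is approached as far as the arm can. A call is refused whole if a number of a shift passes 1 or a number of a turn 1, either way. A call with a gripper value outside its range is refused whole. The fingers move at their own pace and stop on an object; FORCE is the grip in N (left out, the last holds). Time passes only in rows, so rows that do not move let the fingers close. It gives the time, the measured TCP pose, the force and the opening at its end, in the units of the state.
- get_state(): the state, without advancing time (a new reading comes with each control period).
- eyes.get_image(name): name is "scene" or "top" or "wrist"; returns (picture, depth): 384x512x3 uint8, red, green, blue; 384x512 float32, m along the optical axis (not along the pixel's ray), 0 where there is no reading.
- eyes.camera_params(name): a dict with "camera_matrix" (3x3 intrinsics, pixels), "k1" (the pictures are not rectified: a ray, as slopes to the right and down, at radius r is drawn at 1 + k1 r^2 times it, then the intrinsics apply), "pose" (4x4, takes a point from camera to world coordinates); the wrist camera has in their place "mount" (4x4, takes a point from camera to tool coordinates, whose origin is the TCP and whose axes are the flange's). Camera axes: x right, y down, z forward; pixel columns grow to the right and rows downward; lengths in m; the calibration is good to about 2 mm. A picture is of the moment at which its call begins: read the wrist's pose just before it. camera_params takes no time and is no camera call.
- job.close_job(): hands the job in, once; it reports no verdict.
The state is a dict: "time": time; "joint_positions": joint angles; "qd": joint speeds; "joint_torque": joint torques, N m; "position": TCP position; "tool_rot": TCP orientation; "ft_force": force on the tool from outside, world axes, zero at the start; "torque": the same for the moment, N m; "grip_width": opening from 0.0 (shut) to 1.0 (fully open).
Only numpy, scipy, OpenCV 4.12 (cv2) and the standard library are available. Lean on these libraries where they do the work, as an engineer would, in place of code of your own. Each camera call takes 0.05 s, during which the arm holds its last target. There are 200 camera calls.

### The job

Close the green tea gift case without gripping anything: with the fingertips, push the raised white cover over until it lies flat on the case, then, holding it down with a gentle press, push it by its red ridge towards the brass lip until its free edge is tucked fully home beneath the lip and it stays shut by itself. Leave the two tins in the case and everything else on the counter where they are, and take the hand away.

Things in the scene. Friction and masses are not known exactly. Their poses are not given: they have to be found in the camera images.
- case: Green lacquered gift case fixed to the counter on a black pad: 190 mm along its x, 180 mm (-90 to +90) along its y, open-topped, walls 75 mm high (the -y wall 91 mm). Origin: centre of its underside, on the counter; z up. Hinge along its +y wall, brass lip along its -y wall; yaw within 0.5 rad of the world's axes. The cover folds over, then slides, towards its -y. Press with less than 30 N.
- hinge_line (a point): Centre of the cover's hinge axis, which runs along the case's x; in the case's frame at (0, +85, +81) mm. A black spine sleeve, 165 mm long and 10 mm thick, turns on it and hides the cover's first 28 mm from the axis.
- lip_edge (a point): Middle of the lower inner edge of the brass lip; in the case's frame at (0, -70, +91) mm. The lip is a strip 190 mm long, 4 mm thick (91 to 95 mm above the counter), overhanging from the -y wall (inner face at y -84) to y -70. The cover lying flat has its top at 83 mm: 8 mm of room under the lip.
- flap (a joint): Fold angle of the cover, rad: 0 flat and shut, 1.57 upright, stop at 2.05; starts at 1.5 to 1.95 (upright or leaning outwards, to the case's +y). Light friction and a weak spring: it stays where left above 0.6, but let go lower, untucked, it springs back to about 0.55. Pressing it flat takes 1 to 2 N. With its edge on top of the lip it stops at about 0.1; tucked it reads 0 to 0.06.
- tuck (a joint): How far the white cover has slid out of its spine sleeve, away from the hinge, m: 0 to 0.020 (end stop); starts at 0 to 0.003. A snug fit: it takes about 5 N to slide; it stays where left. With the cover flat, its edge passes below the lip's inner edge at 0.008 and is 12 mm under the lip at 0.020.
- push_spot (a point): Mid-length foot of the red ridge, on its hinge side, on the cover's outer (upper when shut) face: 95 mm plus joint tuck from the hinge axis. Ridge: 60 mm long along the hinge, 14 mm wide, 7 mm proud. Between sleeve and ridge lie 67 mm of plain cover to press on; push the ridge from there. z: out of the cover's outer face (up when shut); -y: from hinge to free edge.
- cover_edge (a point): Middle of the cover's free edge, at half its thickness: 147 mm plus joint tuck from the hinge axis. The cover is a stiff white board 150 mm long along the hinge and 4 mm thick, the hinge axis at its mid-thickness. Axes as push_spot.
- tin_a: a loose cream-white canister with a black knob lid, 48 mm diameter, 48 mm high, standing inside the case (floor 10 mm above the counter), well below the cover; a bystander. Origin: centre of its underside, z up.
- tin_b: a loose cream-white canister with a black knob lid, 48 mm diameter, 48 mm high, standing inside the case, well below the cover; a bystander. Origin: centre of its underside, z up.
- canister_a: a loose cream-white canister with a black knob lid, 86 mm diameter, 149 mm high, standing away from the case; a bystander. Origin: centre of its underside, z up.
- canister_b: a loose cream-white canister with a black knob lid, 86 mm diameter, 149 mm high, standing away from the case; a bystander. Origin: centre of its underside, z up.
- canister_c: a loose cream-white canister with a black knob lid, 86 mm diameter, 149 mm high, standing away from the case; a bystander. Origin: centre of its underside, z up.
- scoop: A loose metal spoon-shaped tea scoop, 140 mm long, lying to the robot's right of the case; a bystander. It lies along its x.
- cup: A loose blue ceramic tasting cup, 72 mm diameter, 70 mm high, to the right; a bystander. Origin: centre of its underside.
- carton: A loose small cardboard carton 75 x 55 x 100 mm, to the left; a bystander. Origin: centre of its underside.

How it is judged:
By the outcome, as a careful person would: the job done as asked, in the order asked, and still so for the second after the job is handed in, with the robot touching nothing.
It also fails if it takes over 43 s, if anything falls off the work surface, if the arm or the gripper's body presses on something with over 40 N, if the wrist force passes 120 N, or if a joint passes its speed limit or range.

## Working session

There is one attempt and no reset: what is moved stays moved. The work goes in short steps, Python scripts to look and compute and a shell command to move; the robot and the scene stay as the last step left them, time stands still between calls to the robot, and variables do not carry over. Pictures are saved under pics/ and viewed, about 8 in all and at most 12, crops included, and the job is handed in when it is done.

```bash
mkdir -p pics; cat > h.py <<'E'
import numpy as np, cv2
from bench import get_state, eyes, job
from scipy.spatial.transform import Rotation as R
def snap(n,f):
    s=get_state(); im,d=eyes.get_image(n); cv2.imwrite(f'pics/{f}.png',im[:,:,::-1]); np.savez(f'pics/{f}.npz',im=im,d=d,p=s['position'],r=s['tool_rot']); return im,d
def cloud(n,f):
    z=np.load(f'pics/{f}.npz'); d=z['d']; c=eyes.camera_params(n); K=np.array(c['camera_matrix']); k=c['k1']
    v,u=np.mgrid[:384,:512].astype(float)
    q=cv2.undistortPoints(np.stack([u,v],-1).reshape(-1,1,2),K,np.array([k,0,0,0.])).reshape(384,512,2)
    P=np.concatenate([q*d[...,None],d[...,None]],-1)
    if n=='wrist':
        T=np.eye(4);T[:3,:3]=R.from_rotvec(z['r']).as_matrix();T[:3,3]=z['p'];T=T@np.array(c['mount'])
    else: T=np.array(c['pose'])
    return z['im'],d,P@T[:3,:3].T+T[:3,3]
E
python3 - <<'E'
from h import *
a,_=snap('scene','s0'); b,_=snap('top','t0')
s=get_state(); print(s)
for n in('scene','top'):print(np.round(eyes.camera_params(n)['pose'],3))
E
```

```text
{'time': 0.1, 'joint_positions': array([ 1.28909594,  0.32176726, -0.07008354,  1.45159274,  0.02262435,
        1.37077424, -0.05688729]), 'qd': array([-1.70717966e-05, -2.57473531e-03,  4.32983235e-05, -3.18016363e-03,
       -6.85800665e-04,  2.86929646e-04,  1.68772048e-04]), 'joint_torque': array([ 4.05144119e-04, -4.92573202e+01, -4.05311454e-01, -3.13399494e+01,
       -6.43100473e-02,  3.94304143e-02, -1.62160909e-06]), 'position': array([ 0.18925153, -0.62123972,  0.18283904]), 'tool_rot': array([-3.10558874e+00, -4.62767580e-01,  5.88148853e-04]), 'ft_force': array([-0.09996297, -0.06557872,  0.86946537]), 'torque': array([-0.0110882 ,  0.03053836, -0.00888925]), 'grip_width': 0.9961744218560735}
[[-0.172  0.616 -0.768  1.734]
 [ 0.985  0.096 -0.143  0.237]
 [-0.014 -0.781 -0.624  1.002]
 [ 0.     0.     0.     1.   ]]
[[ 0.121 -0.971  0.205  0.374]
 [-0.993 -0.117  0.029  0.015]
 [-0.004 -0.207 -0.978  1.158]
 [ 0.     0.     0.     1.   ]]
```

View pics/s0.png

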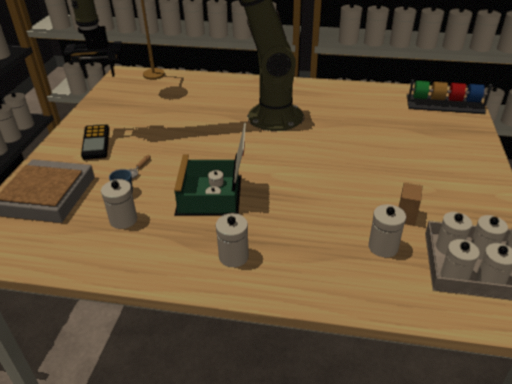

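View pics/t0.png

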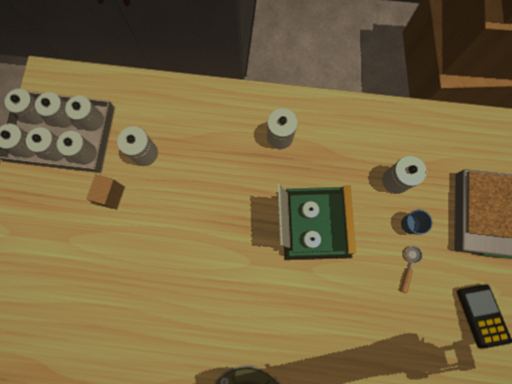

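The scene view shows the case at about (210,187), with the cover upright on its left at (240,155). In the top view the cover is at about u=285, v=187–247, and the brass lip at u=349, v=187–253. The scoop and cup are to the right, with a canister beyond. Next I'll measure the case with depth.

```bash
python3 - <<'E'
from h import *
im,d,P=cloud('top','t0')
hsv=cv2.cvtColor(im,cv2.COLOR_RGB2HSV)
Z=P[...,2]
roi=np.zeros(Z.shape,bool);roi[175:270,268:362]=1
m=roi&(d>0)&(Z>.088)&(Z<.1)&(hsv[...,1]>100)
m[:,:335]=0
q=P[m]; print('lip',m.sum(),q.mean(0)); 
r=cv2.minAreaRect((q[:,:2]*1000).astype(np.float32)); print(r, cv2.boxPoints(r))
m=roi&(d>0)&(Z>.11); q=P[m]; print('cover',m.sum(),q.min(0),q.max(0),q[q[:,2]>.2].mean(0) if (q[:,2]>.2).any() else '')
m=roi&(d>0)&(Z>.065)&(Z<.1); q=P[m]; r=cv2.minAreaRect((q[:,:2]*1000).astype(np.float32)); print('rim',r,cv2.boxPoints(r))
for n,b in(('cup',(205,235,400,432)),('scoop',(245,293,398,424)),('canR',(155,195,382,426)),('canF',(108,150,264,300))):
    a=P[b[0]:b[1],b[2]:b[3]]; a=a[(a[...,2]>.012)]; print(n,a.min(0),a.max(0))
im,d,P=cloud('scene','s0')
big=cv2.resize(im[110:230,160:270],None,fx=5,fy=5,interpolation=cv2.INTER_CUBIC); cv2.imwrite('pics/s0c.png',big[:,:,::-1])
a=P[120:215,228:250]; a=a[a[...,2]>.1]; print('cover scene',len(a),a.min(0),a.max(0)); 
for lo in (.1,.13,.16,.19,.21): 
    k=a[(a[:,2]>lo)&(a[:,2]<lo+.03)]; print(lo,len(k),np.median(k,0) if len(k) else '')
E
```

```text
lip 514 [ 0.54143028 -0.21932679  0.09442828]
((543.7506713867188, -219.43173217773438), (189.74440002441406, 21.48235511779785), 8.748255729675293) [[ 448.34854 -223.24495]
 [ 451.61588 -244.47737]
 [ 639.15283 -215.61852]
 [ 635.8855  -194.3861 ]]
cover 545 [ 0.43933327 -0.06587948  0.11004503] [ 0.59579646 -0.00949131  0.22865815] [ 0.51222818 -0.02515222  0.21822284]
rim ((531.7347412109375, -140.72665405273438), (190.30686950683594, 180.6988983154297), 8.611103057861328) [[ 424.12616   -65.64271 ]
 [ 451.1817   -244.30467 ]
 [ 639.3433   -215.81061 ]
 [ 612.2878    -37.148636]]
cup [ 0.37364806 -0.45488015  0.01206255] [0.59846863 0.01457016 1.15816441]
scoop [ 0.36411964 -0.4534374   0.01201218] [0.49860417 0.01457016 1.15816441]
canR [ 0.37364806 -0.41004519  0.01219088] [0.73363999 0.01457016 1.15816441]
canF [ 0.37364806 -0.04694782  0.01262813] [0.83305818 0.03716084 1.15816441]
cover scene 318 [ 0.43946716 -0.06958932  0.10027032] [1.73357882 0.23742681 1.00160808]
0.1 105 [ 0.57206428 -0.04730353  0.11154908]
0.13 47 [ 0.54682316 -0.04268172  0.14598533]
0.16 57 [ 0.53900644 -0.03153677  0.1788278 ]
0.19 50 [ 0.53982288 -0.02845377  0.2033187 ]
0.21 64 [ 0.52668958 -0.02446335  0.22485668]
```

View pics/s0c.png

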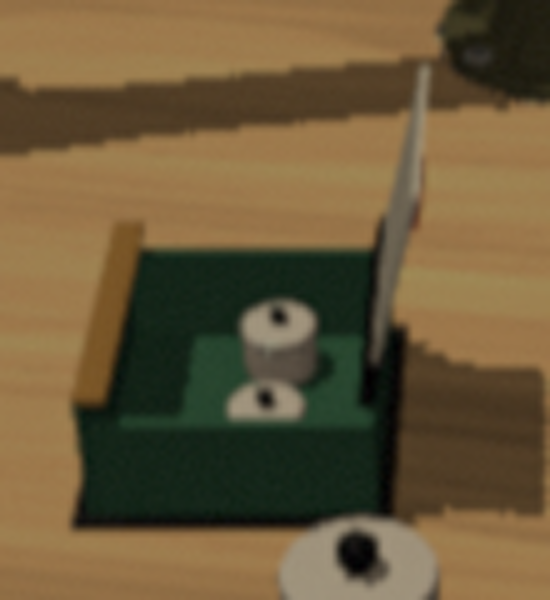

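```bash
python3 -m jog '[[[0,0,0,-1,1],[0,0.3,0,-1,0.7],[0,0.8,-0.2,-1,0],[0,1,-0.5,-0.4,0],[0,1,-0.8,0,0],[0,1,-0.8,0,0],[0,1,-0.9,0,0],[0,1,-1,0,0],[0,1,-1,0,0],[0,1,-1,0,0]]]' 10; python3 - <<'E'
from h import *
s=get_state(); M=R.from_rotvec(s['tool_rot']).as_matrix(); print(M.round(3)); d=s['position'][:2]-[.532,-.141]; c,n=np.cos(.1501),np.sin(.1501); print('case',d@[c,n],d@[-n,c])
E
```

```text
time: 1.35
position: [0.4741, -0.3265, 0.3194]
tool_rot: [-3.133, -0.231, 0.001]
ft_force: [-0.1, -0.4, -0.4]
grip_width: 0.021
[[ 0.989  0.147 -0.001]
 [ 0.147 -0.989  0.   ]
 [-0.    -0.    -1.   ]]
case -0.08500959774271515 -0.17472324262640784
```

```bash
python3 -m jog '[[[0,0.5,-1,0,0],[0,0.5,-1,0,0],[0,0.5,-1,0,0],[0,0.6,-1,0,0],[0,0,-1,0,0],[0,0,-1,0,0],[0,0,-1,0,0],[0,0,-1,0,0],[0,0,-0.4,0.5,0],[0,0,0,0.5,0]]]'; python3 -m jog '[[[0,0,0,1,0],[0,0,0,0.8,0],[0,0,0,0,0]]]'; python3 - <<'E'
from h import *
im,d=snap('wrist','w1'); snap('scene','s1'); s=get_state(); dd=s['position'][:2]-[.532,-.141]; c,n=np.cos(.1501),np.sin(.1501); print('case',dd@[c,n],dd@[-n,c],s['position'])
im=cv2.imread('pics/s1.png')[90:220,160:290]; w=cv2.imread('pics/w1.png')
cv2.imwrite('pics/v1.png',np.hstack([cv2.resize(im,(384,384),interpolation=cv2.INTER_CUBIC),w[:,60:460]]))
E
```

```text
time: 2.6
position: [0.5067, 0.0187, 0.2794]
tool_rot: [3.133, 0.237, 0.001]
ft_force: [-0.4, 0.2, -0.8]
grip_width: 0.007
time: 2.98
position: [0.5049, 0.0164, 0.2053]
tool_rot: [-3.132, -0.231, 0.009]
ft_force: [0.1, 0.2, -0.1]
grip_width: 0.007
case -0.0007396181204843957 0.15946734625757186 [0.50742243 0.01656372 0.20863083]
```

View pics/v1.png

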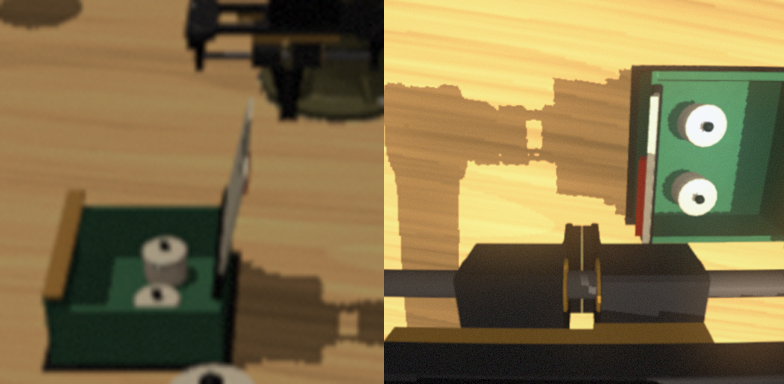

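```bash
python3 - <<'E'
from h import *
im,d,P=cloud('wrist','w1')
c,n=np.cos(.1501),np.sin(.1501)
Q=P.copy(); q=P[...,:2]-[.532,-.141]; Q[...,0]=q@[c,n]; Q[...,1]=q@[-n,c]
hsv=cv2.cvtColor(im,cv2.COLOR_RGB2HSV)
b=np.zeros(d.shape,bool); b[70:260,305:345]=1   # columns: v1 x-384+60
m=b&(d>0)&(Q[...,2]>.1); a=Q[m]; print('cover',len(a),a.min(0),a.max(0))
r=b&(d>0)&(hsv[...,1]>120)&((hsv[...,0]<8)|(hsv[...,0]>172)); a=Q[r]; print('red',len(a),np.percentile(a,[2,98],axis=0))
print(np.round(eyes.camera_params('wrist')['mount'],3))
for v in range(80,260,20): print(v,[tuple((Q[v,u]*1000).astype(int)) for u in (318,322,328,332)])
m=(d>0)&(np.abs(Q[...,2]-.0735)<.006);a=Q[m];print('rim',np.percentile(a,[1,99],axis=0))
E
```

```text
cover 3029 [-0.07545388  0.08394897  0.10344868] [0.08355358 0.14498553 0.32861885]
red 545 [[-0.02624895  0.11241422  0.1840572 ]
 [ 0.03096022  0.11742638  0.18751438]]
[[ 0.    -0.954 -0.301  0.084]
 [ 1.     0.     0.     0.001]
 [-0.    -0.301  0.954 -0.2  ]
 [ 0.     0.     0.     1.   ]]
80 [(np.int64(88), np.int64(87), np.int64(20)), (np.int64(88), np.int64(87), np.int64(44)), (np.int64(87), np.int64(87), np.int64(73)), (np.int64(87), np.int64(83), np.int64(75))]
100 [(np.int64(66), np.int64(88), np.int64(27)), (np.int64(67), np.int64(88), np.int64(51)), (np.int64(74), np.int64(118), np.int64(224)), (np.int64(74), np.int64(116), np.int64(224))]
120 [(np.int64(43), np.int64(87), np.int64(33)), (np.int64(46), np.int64(87), np.int64(57)), (np.int64(63), np.int64(118), np.int64(223)), (np.int64(63), np.int64(116), np.int64(225))]
140 [(np.int64(21), np.int64(87), np.int64(40)), (np.int64(25), np.int64(88), np.int64(65)), (np.int64(51), np.int64(117), np.int64(223)), (np.int64(33), np.int64(89), np.int64(114))]
160 [(np.int64(31), np.int64(115), np.int64(185)), (np.int64(31), np.i
[... 251 characters left out ...]
64(224)), (np.int64(-6), np.int64(84), np.int64(108))]
200 [(np.int64(1), np.int64(113), np.int64(187)), (np.int64(14), np.int64(118), np.int64(224)), (np.int64(-27), np.int64(87), np.int64(107)), (np.int64(-64), np.int64(58), np.int64(8))]
220 [(np.int64(-14), np.int64(112), np.int64(187)), (np.int64(1), np.int64(117), np.int64(224)), (np.int64(-49), np.int64(86), np.int64(108)), (np.int64(-86), np.int64(60), np.int64(25))]
240 [(np.int64(-12), np.int64(119), np.int64(223)), (np.int64(-12), np.int64(117), np.int64(224)), (np.int64(-90), np.int64(75), np.int64(73)), (np.int64(-90), np.int64(71), np.int64(74))]
rim [[-0.09297157 -0.08644453  0.06770408]
 [ 0.09657033  0.08817921  0.07609505]]
```

The wrist view shows the cover leaning outwards at about 1.79 rad, with the shut fingers centred on it just outside. I'll push it over along its arc, touching beyond the ridge.

```bash
python3 -m jog '[[[0,0,0.36,0,0],[0,0,0.36,0,0],[0,0,0.36,0,0],[0,0,0.36,0,0],[0,0,0.42,0.06,0],[0,0,0.42,0.06,0],[0,0,0.3,0.12,0],[0,0,0.29,0.12,0],[0,0,0.29,0.12,0],[0,0,0,0,0]]]'; python3 -m jog '[[[0,0,0.22,0.17,0],[0,0,0.22,0.17,0],[0,0,0.22,0.18,0],[0,0,0,0,0]]]';python3 - <<'E'
from h import *
snap('wrist','w2'); snap('scene','s2'); s=get_state(); dd=s['position'][:2]-[.532,-.141]; c,n=np.cos(.1501),np.sin(.1501); print('case',dd@[c,n],dd@[-n,c],s['position'],s['ft_force'])
im=cv2.imread('pics/s2.png')[90:220,160:290]; w=cv2.imread('pics/w2.png')
cv2.imwrite('pics/v2.png',np.hstack([cv2.resize(im,(384,384),interpolation=cv2.INTER_CUBIC),w[:,60:460]]))
E
```

```text
time: 4.32
position: [0.5253, -0.1095, 0.1879]
tool_rot: [-3.133, -0.229, 0.002]
ft_force: [0.2, -0.4, 0.7]
grip_width: 0.003
time: 4.82
position: [0.5289, -0.1356, 0.1668]
tool_rot: [-3.133, -0.229, 0.003]
ft_force: [-0.3, -0.2, -0.1]
grip_width: 0.003
case -0.0014593413731357155 0.006817785730415848 [ 0.52953756 -0.1344771   0.16773376] [ 0.35456355 -0.4039681  -0.57326846]
```

View pics/v2.png

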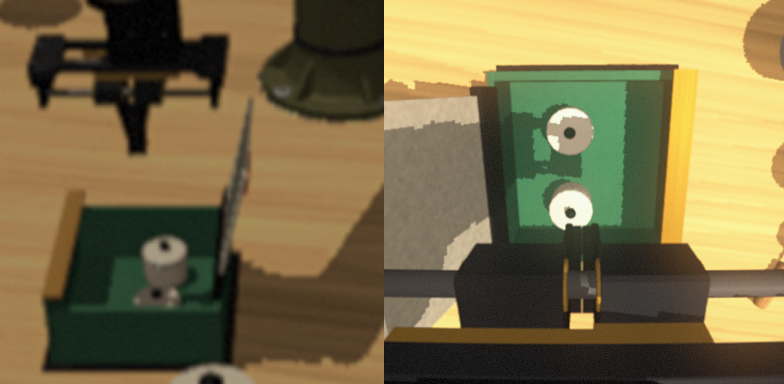

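```bash
cat >> h.py <<'E'
def case(n,f):
    im,d,P=cloud(n,f); c,s=np.cos(.1501),np.sin(.1501); q=P[...,:2]-[.532,-.141]
    Q=P.copy(); Q[...,0]=q@[c,s]; Q[...,1]=q@[-s,c]; return im,d,Q
E
python3 - <<'E'
from h import *
for n,f in(('scene','s0'),('scene','s1'),('scene','s2'),('wrist','w2')):
    im,d,Q=case(n,f); m=(d>0)&(np.abs(Q[...,0])<.08)&(Q[...,1]>.05)&(Q[...,1]<.135)&(Q[...,2]>.12)&(Q[...,2]<.3)
    a=Q[m]; print(f,len(a)); 
    for lo in np.arange(.12,.24,.02):
        k=a[(a[:,2]>lo)&(a[:,2]<lo+.02)]
        if len(k): print(round(lo,2),len(k),np.median(k,0).round(3),k.min(0).round(3),k.max(0).round(3))
im,d,Q=case('scene','s2')
m=(d>0)&(np.abs(Q[...,0])<.15)&(Q[...,1]<.05)&(Q[...,1]>-.15)&(Q[...,2]>.12); a=Q[m]
for lo in np.arange(.12,.3,.02):
    k=a[(a[:,2]>lo)&(a[:,2]<lo+.02)]
    if len(k): print('tool',round(lo,2),len(k),k.min(0).round(3),k.max(0).round(3))
E
```

```text
s0 218
0.12 31 [0.019 0.092 0.128] [-0.079  0.09   0.12 ] [0.078 0.098 0.14 ]
0.14 32 [0.031 0.097 0.149] [-0.079  0.094  0.14 ] [0.079 0.102 0.159]
0.16 32 [0.028 0.102 0.171] [-0.069  0.099  0.16 ] [0.079 0.115 0.18 ]
0.18 44 [0.018 0.108 0.189] [-0.075  0.104  0.18 ] [0.076 0.117 0.199]
0.2 30 [0.016 0.112 0.21 ] [-0.073  0.109  0.201] [0.078 0.116 0.219]
0.22 49 [0.012 0.117 0.225] [-0.071  0.114  0.22 ] [0.077 0.119 0.231]
s1 222
0.12 33 [0.027 0.092 0.127] [-0.075  0.09   0.12 ] [0.079 0.098 0.14 ]
0.14 33 [0.028 0.097 0.151] [-0.076  0.094  0.141] [0.078 0.102 0.159]
0.16 34 [0.028 0.102 0.17 ] [-0.074  0.099  0.16 ] [0.078 0.112 0.18 ]
0.18 40 [0.028 0.108 0.189] [-0.07   0.105  0.181] [0.078 0.117 0.2  ]
0.2 33 [0.022 0.112 0.208] [-0.071  0.109  0.2  ] [0.078 0.115 0.22 ]
0.22 49 [0.007 0.117 0.226] [-0.075  0.114  0.22 ] [0.076 0.119 0.23 ]
s2 262
0.12 30 [0.024 0.092 0.129] [-0.073  0.09   0.12 ] [0.079 0.095 0.139]
0.14 34 [0.034 0.098 0.151] [-0.064  0.095  0.141] [0.078 0.102 0.16 ]
0.16 30 [0.027 0.102 0.171] [-0.075  0.1    0.161] [0.076 0.112 0.18 ]
0.18 43 [0.018 0
[... 221 characters left out ...]
 0.093 0.131] [-0.046  0.09   0.12 ] [0.076 0.097 0.14 ]
0.14 3012 [0.022 0.098 0.151] [-0.05   0.094  0.14 ] [0.076 0.102 0.16 ]
0.16 3851 [0.022 0.103 0.17 ] [-0.074  0.099  0.16 ] [0.076 0.107 0.18 ]
0.18 5141 [0.023 0.108 0.19 ] [-0.075  0.104  0.18 ] [0.076 0.112 0.2  ]
0.2 6488 [0.028 0.112 0.211] [-0.067  0.108  0.2  ] [0.076 0.117 0.22 ]
0.22 3038 [0.031 0.116 0.224] [-0.057  0.113  0.22 ] [0.076 0.121 0.227]
tool 0.2 25 [ 0.001 -0.004  0.207] [0.013 0.014 0.22 ]
tool 0.22 43 [-0.008 -0.005  0.22 ] [0.013 0.016 0.24 ]
tool 0.24 60 [-0.008 -0.01   0.241] [0.017 0.02  0.259]
tool 0.26 28 [-0.01  -0.074  0.26 ] [0.024 0.021 0.279]
tool 0.28 207 [-0.017 -0.082  0.281] [0.041 0.048 0.3  ]
```

```bash
python3 - <<'E'
from h import *
c=eyes.camera_params('scene'); T=np.linalg.inv(np.array(c['pose'])); K=np.array(c['camera_matrix'])
for z in (.168,.207,.238,.28):
    p=np.array([.5295,-.1345,z]); print(z,cv2.projectPoints(p,cv2.Rodrigues(T[:3,:3])[0],T[:3,3],K,np.array([c['k1'],0,0,0.]))[0].ravel())
im,d,Q=case('scene','s2')
for v in range(120,152,3): print(v,[tuple((Q[v,u]*1000).astype(int).tolist()) for u in (203,205,207)],im[v,205])
im,d,Q=case('wrist','w2'); M=R.from_rotvec(np.load('pics/w2.npz')['r']).as_matrix()
_,_,P=cloud('wrist','w2'); L=(P-np.load('pics/w2.npz')['p'])@M
for v in range(215,275,8): print(v,[tuple((L[v,u]*1000).round().astype(int).tolist()) for u in (244,252,260,268)])
E
```

```text
0.168 [208.04125843 151.30877296]
0.207 [207.05446316 140.44839968]
0.238 [206.24612158 131.5555354 ]
0.28 [205.11537055 119.12100582]
120 [(30, 5, 295), (34, 11, 298), (35, 17, 298)] [32 27 20]
123 [(0, 0, 267), (31, 10, 286), (30, 16, 286)] [46 37 24]
126 [(3, 0, 260), (-3, 4, 255), (10, 12, 264)] [10  7  6]
129 [(11, 0, 254), (5, 4, 250), (5, 10, 250)] [9 7 8]
132 [(2, -2, 238), (1244, 194, 1001), (8, 10, 242)] [ 9 10  8]
135 [(7, -2, 231), (7, 3, 231), (3, 8, 229)] [12 12 11]
138 [(6, -3, 220), (9, 3, 222), (5, 8, 220)] [10 10 13]
141 [(13, -3, 214), (8, 2, 211), (8, 8, 211)] [45 38 23]
144 [(-296, -53, 3), (-295, -46, 4), (-301, -39, 0)] [162 131  82]
147 [(-275, -51, 3), (-274, -44, 4), (-276, -37, 3)] [163 126  79]
150 [(-258, -50, 1), (-259, -42, 1), (-261, -35, 0)] [163 127  81]
215 [(-45, -13, 110), (-50, -5, 122), (-51, 4, 123), (-66, 14, 158)]
223 [(11, -6, -38), (-60, -5, 122), (-60, 4, 122), (-76, 14, 158)]
231 [(11, -6, -48), (10, -2, -45), (10, 3, -45), (11, 7, -48)]
239 [(12, -5, -58), (9, -2, -54), (9, 3, -54), (11, 7, -57)]
247 [(12, -5, -67), (10, -1, -63), (10, 2, -63), (9, 6, -62)]
255 [(11, -5, -73), (10, -1, -72), (10, 2, -71), (10, 6, -71)]
263 [(33, -3, -117), (10, -1, -78), (10, 2, -78), (10, 6, -79)]
271 [(33, -3, -121), (34, 0, -122), (33, 2, -121), (33, 4, -121)]
```

Both cameras show the real fingertip about 38 mm behind the reported TCP (tool z ≈ −38 mm). The fingers passed above the cover, which hasn't moved. I'll go back over it and repeat the push with that offset.

```bash
python3 -m jog '[[[0,0,0,-0.9,0],[0,0,0,-0.85,0],[0,0,-1,0,0],[0,0,-1,0,0],[0,0,-1,0,0],[0,0,-0.8,0,0],[0,0,0,0.9,0],[0,0,0,0.85,0],[0,0,0,0,0]]]'; python3 -m jog '[[[0,0,0.4,0,0],[0,0,0.4,0,0],[0,0,0.4,0,0],[0,0,0.4,0,0],[0,0,0.42,0.06,0],[0,0,0.42,0.06,0],[0,0,0.3,0.12,0],[0,0,0.29,0.12,0],[0,0,0.29,0.12,0],[0,0,0,0,0]]]'; python3 -m jog '[[[0,0,0.22,0.17,0],[0,0,0.22,0.17,0],[0,0,0.22,0.18,0],[0,0,0,0,0]]]';python3 - <<'E'
from h import *
snap('wrist','w3'); snap('scene','s3'); s=get_state(); dd=s['position'][:2]-[.532,-.141]; c,n=np.cos(.1501),np.sin(.1501); print('case',dd@[c,n],dd@[-n,c],s['position'],s['ft_force'])
im=cv2.imread('pics/s3.png')[90:220,160:290]; w=cv2.imread('pics/w3.png')
cv2.imwrite('pics/v3.png',np.hstack([cv2.resize(im,(384,384),interpolation=cv2.INTER_CUBIC),w[:,60:460]]))
E
```

```text
time: 6.05
position: [0.5052, 0.0161, 0.166]
tool_rot: [-3.132, -0.233, 0.007]
ft_force: [-0.5, -0.4, 1.4]
grip_width: 0.008
time: 7.3
position: [0.5263, -0.1167, 0.1479]
tool_rot: [-3.133, -0.229, 0.002]
ft_force: [0.1, -0.2, 0.0]
grip_width: 0.006
time: 7.8
position: [0.5299, -0.1428, 0.1268]
tool_rot: [-3.133, -0.229, 0.003]
ft_force: [-0.2, 0.7, -0.4]
grip_width: 0.009
case -0.0015955387935720014 -0.0005390772304673644 [ 0.53050301 -0.14177161  0.12769216] [ 0.85838776 -0.15846049  0.62867767]
```

View pics/v3.png

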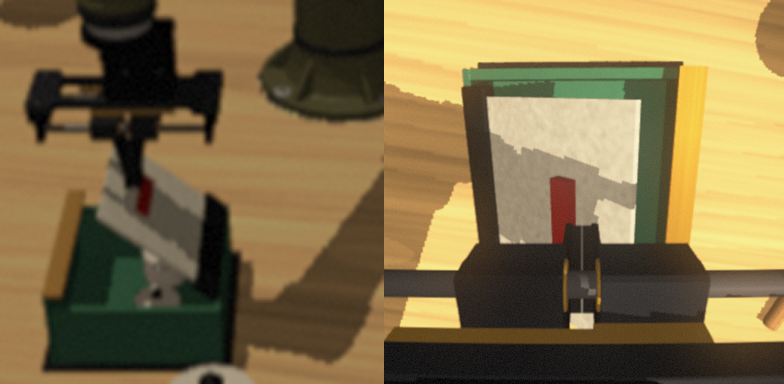

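The cover is folded to about 0.75 rad, with the red ridge visible just hinge-side of the fingers at (563,210). Next I'll lift over the ridge and come down on the plain part of the cover.

```bash
python3 -m jog '[[[0,0,0,-1,0],[0,0,-0.91,0,0],[0,0,0,0.5,0],[0,0,0,0.5,0],[0,0,0,0.4,0],[0,0,0,0.4,0],[0,0,0,0.4,0],[0,0,0,0.3,0],[0,0,0,0.2,0],[0,0,0,0,0]]]'; python3 -m jog '[[[0,0,0,0.1,0],[0,0,0,0.1,0],[0,0,0,0,0]]]';python3 - <<'E'
from h import *
snap('scene','s4'); s=get_state(); dd=s['position'][:2]-[.532,-.141]; c,n=np.cos(.1501),np.sin(.1501); print('case',dd@[c,n],dd@[-n,c],s['position'],s['ft_force'])
im,d,Q=case('scene','s4'); m=(d>0)&(np.abs(Q[...,0]-.055)<.012)&(np.abs(Q[...,1])<.12)&(Q[...,2]>.07)&(Q[...,2]<.15)
a=Q[m]
for y in np.arange(-.09,.1,.015):
    k=a[np.abs(a[:,1]-y)<.0075]
    if len(k): print(round(y,3),len(k),np.median(k[:,2]).round(4))
E
```

```text
time: 9.15
position: [0.5248, -0.1056, 0.0592]
tool_rot: [-3.133, -0.231, 0.002]
ft_force: [-0.5, -0.2, 0.7]
grip_width: 0.004
time: 9.52
position: [0.5253, -0.1058, 0.0517]
tool_rot: [3.133, 0.231, 0.0]
ft_force: [0.0, -0.1, 0.6]
grip_width: 0.004
case -0.0013539775438023468 0.03600178188410339 [ 0.52527765 -0.10560549  0.05176685] [-0.11593198  0.37458725  1.41879389]
-0.09 13 0.0961
-0.075 19 0.0959
-0.06 19 0.1021
-0.045 24 0.1008
-0.03 24 0.0982
-0.015 24 0.0976
0.0 24 0.0949
0.015 24 0.0939
0.03 25 0.092
0.045 21 0.0891
0.06 26 0.0901
0.075 22 0.0884
0.09 10 0.0776
```

```bash
python3 -m jog '[[[0,0,0,0.1,0],[0,0,0,0.05,0],[0,0,0,0,0]]]'; python3 -m jog '[[[0,0,0,0.05,0],[0,0,0,0,0]]]'; python3 -m jog '[[[0,0,0,0.05,0],[0,0,0,0,0]]]'; python3 - <<'E'
from h import *
snap('scene','s5')
im,d,Q=case('scene','s5'); m=(d>0)&(np.abs(Q[...,0]-.055)<.012)&(np.abs(Q[...,1])<.12)&(Q[...,2]>.06)&(Q[...,2]<.15)
a=Q[m]
for y in np.arange(-.09,.1,.015):
    k=a[np.abs(a[:,1]-y)<.0075]
    if len(k): print(round(y,3),len(k),np.median(k[:,2]).round(4))
E
```

```text
time: 9.95
position: [0.5252, -0.1057, 0.0456]
tool_rot: [-3.133, -0.231, 0.0]
ft_force: [0.6, 0.3, 0.7]
grip_width: 0.006
time: 10.2
position: [0.5253, -0.1057, 0.0445]
tool_rot: [3.133, 0.231, -0.0]
ft_force: [-2.0, 0.2, 5.6]
grip_width: 0.006
time: 10.45
position: [0.5255, -0.1057, 0.044]
tool_rot: [3.132, 0.231, -0.0]
ft_force: [-5.2, 0.1, 15.8]
grip_width: 0.005
-0.09 18 0.097
-0.075 19 0.0958
-0.06 19 0.0828
-0.045 23 0.0831
-0.03 25 0.0842
-0.015 24 0.0831
0.0 24 0.0847
0.015 20 0.0839
0.03 23 0.0839
0.045 22 0.0847
0.06 20 0.0871
0.075 21 0.0875
0.09 15 0.0767
```

Cover lies flat: top 83–84 mm, lip at 96 mm. I'll ease the press and slide to the ridge.

```bash
python3 -m jog '[[[0,0,0,-0.04,0],[0,0,0.15,0,0],[0,0,0.2,0,0],[0,0,0.2,0,0],[0,0,0.2,0,0],[0,0,0,0,0]]]'; python3 -m jog '[[[0,0,0.15,0,0],[0,0,0.1,0,0],[0,0,0,0,0]]]'
```

```text
time: 11.25
position: [0.5307, -0.1346, 0.0442]
tool_rot: [-3.132, -0.232, -0.003]
ft_force: [0.4, 0.7, 4.9]
grip_width: 0.003
time: 11.62
position: [0.532, -0.1438, 0.0441]
tool_rot: [-3.132, -0.232, -0.002]
ft_force: [-0.3, 2.3, 4.8]
grip_width: 0.002
```

```bash
python3 -m jog '[[[0,0,0.1,0,0],[0,0,0.1,0,0],[0,0,0,0,0]]]'; python3 -m jog '[[[0,0,0.1,0,0],[0,0,0.1,0,0],[0,0,0,0,0]]]'; python3 -m jog '[[[0,0,0.08,0,0],[0,0,0,0,0]]]'; python3 -m jog '[[[0,0,0.05,0,0],[0,0,0,0,0]]]'
```

```text
time: 12.0
position: [0.5331, -0.1507, 0.044]
tool_rot: [-3.13, -0.233, -0.002]
ft_force: [-0.6, 4.5, 4.9]
grip_width: 0.006
time: 12.38
position: [0.5343, -0.1585, 0.044]
tool_rot: [-3.13, -0.233, -0.002]
ft_force: [0.4, 4.3, 4.6]
grip_width: 0.001
time: 12.62
position: [0.5347, -0.1614, 0.0439]
tool_rot: [-3.13, -0.234, -0.001]
ft_force: [0.5, 5.0, 5.6]
grip_width: 0.006
time: 12.88
position: [0.5349, -0.1622, 0.0438]
tool_rot: [-3.128, -0.235, -0.001]
ft_force: [-0.5, 5.9, 4.8]
grip_width: 0.006
```

```bash
python3 -m jog '[[[0,0,0.05,0,0],[0,0,0.05,0,0],[0,0,0,0,0]]]'; python3 -m jog '[[[0,0,0.05,0,0],[0,0,0,0,0]]]'; python3 - <<'E'
from h import *
snap('scene','s6');snap('wrist','w6');snap('top','t6')
for n,f in(('top','t0'),('scene','s5'),('scene','s6'),('top','t6'),('wrist','w6')):
    im,d,Q=case(n,f); hsv=cv2.cvtColor(im,cv2.COLOR_RGB2HSV)
    r=(d>0)&(hsv[...,1]>120)&((hsv[...,0]<8)|(hsv[...,0]>172))&(np.abs(Q[...,0])<.05)&(Q[...,1]>-.06)&(Q[...,1]<.03)&(Q[...,2]>.08)&(Q[...,2]<.1); a=Q[r]
    if len(a): print(f,len(a),np.percentile(a,[3,50,97],axis=0).round(4).tolist())
w=cv2.imread('pics/w6.png'); s=cv2.imread('pics/s6.png')[110:220,165:275]
cv2.imwrite('pics/v6.png',np.hstack([cv2.resize(s,(384,384),interpolation=cv2.INTER_CUBIC),w[:,60:460]]))
E
```

```text
time: 13.25
position: [0.5349, -0.1621, 0.0435]
tool_rot: [-3.123, -0.237, 0.002]
ft_force: [-2.2, 12.1, 7.0]
grip_width: 0.007
time: 13.5
position: [0.5349, -0.1621, 0.0433]
tool_rot: [-3.121, -0.239, 0.003]
ft_force: [-3.1, 14.9, 8.4]
grip_width: 0.006
s5 42 [[-0.0205, -0.0243, 0.0853], [0.0107, -0.0189, 0.0903], [0.0315, -0.0141, 0.0941]]
s6 46 [[-0.0141, -0.0449, 0.0841], [0.0109, -0.0394, 0.0912], [0.0313, -0.0307, 0.095]]
t6 2 [[-0.0282, -0.0378, 0.0884], [-0.028, -0.0368, 0.0895], [-0.0279, -0.0357, 0.0906]]
w6 1331 [[0.0032, -0.0451, 0.0868], [0.018, -0.0387, 0.0885], [0.0311, -0.0323, 0.0897]]
```

View pics/v6.png

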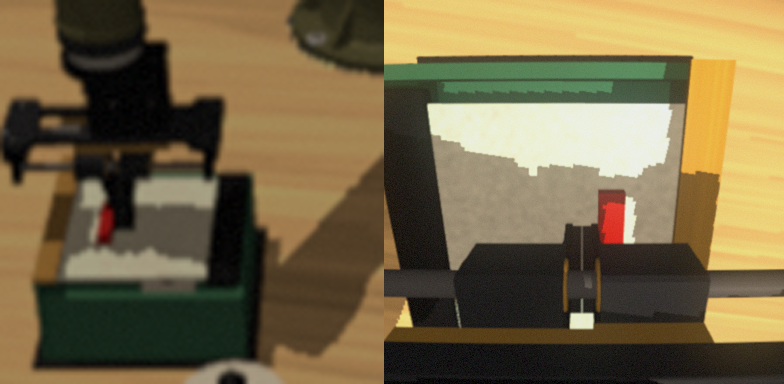

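The ridge is now at y −31 to −45 mm, 20 mm further on, and the force is rising at the end stop. The white cover runs under the brass lip. Now I'll relieve the push, lift off and check.

```bash
python3 -m jog '[[[0,0,-0.15,-0.02,0],[0,0,-0.1,-0.1,0],[0,0,0,-0.4,0],[0,0,0,-1,0],[0,0,0,-1,0],[0,0,0,-1,0],[0,0,0,-1,0],[0,-0.5,0,-0.5,0],[0,0,0,0,0]]]'; python3 -m jog '[[[0,-1,0,0,0],[0,-1,0,0,0],[0,0,0,0,0],[0,0,0,0,0]]]'; python3 - <<'E'
from h import *
snap('scene','s7');snap('wrist','w7');snap('top','t7')
for n,f in(('scene','s7'),('top','t7'),('wrist','w7')):
    im,d,Q=case(n,f); hsv=cv2.cvtColor(im,cv2.COLOR_RGB2HSV)
    r=(d>0)&(hsv[...,1]>120)&((hsv[...,0]<8)|(hsv[...,0]>172))&(np.abs(Q[...,0])<.05)&(Q[...,1]>-.06)&(Q[...,1]<.03)&(Q[...,2]>.08)&(Q[...,2]<.1); a=Q[r]
    if len(a): print(f,len(a),np.percentile(a,[3,50,97],axis=0).round(4).tolist())
    m=(d>0)&(np.abs(Q[...,0]-.055)<.012)&(Q[...,2]>.06)&(Q[...,2]<.15);a=Q[m]
    print([(round(y,3),np.median(a[np.abs(a[:,1]-y)<.006][:,2]).round(4)) for y in (-.077,-.06,-.045,-.03,0,.03,.05)])
t=cv2.imread('pics/t7.png'); s=cv2.imread('pics/s7.png')
cv2.imwrite('pics/v7.png',np.hstack([cv2.resize(s[110:220,165:275],(384,384),interpolation=cv2.INTER_CUBIC),cv2.resize(t[100:300,240:440],(400,384))]))
E
```

```text
time: 14.78
position: [0.5143, -0.1669, 0.2471]
tool_rot: [3.13, 0.227, 0.006]
ft_force: [0.2, 0.6, -0.3]
grip_width: 0.003
time: 15.28
position: [0.4353, -0.1769, 0.2439]
tool_rot: [-3.133, -0.231, -0.0]
ft_force: [0.2, -0.3, 0.5]
grip_width: 0.006
s7 47 [[-0.0247, -0.0444, 0.0909], [0.0046, -0.0378, 0.097], [0.0294, -0.0317, 0.0994]]
[(-0.077, np.float64(0.0949)), (-0.06, np.float64(0.0918)), (-0.045, np.float64(0.0906)), (-0.03, np.float64(0.0909)), (0, np.float64(0.0892)), (0.03, np.float64(0.0873)), (0.05, np.float64(0.0866))]
t7 100 [[-0.0285, -0.041, 0.0916], [-0.001, -0.0346, 0.0952], [0.0268, -0.0287, 0.0983]]
[(-0.077, np.float64(0.0944)), (-0.06, np.float64(0.0897)), (-0.045, np.float64(0.0884)), (-0.03, np.float64(0.0877)), (0, np.float64(0.0868)), (0.03, np.float64(0.0861)), (0.05, np.float64(0.0843))]
w7 755 [[-0.0261, -0.0443, 0.0934], [0.0022, -0.0382, 0.0953], [0.0293, -0.032, 0.0968]]
[(-0.077, np.float64(0.0944)), (-0.06, np.float64(0.0895)), (-0.045, np.float64(0.0887)), (-0.03, np.float64(0.088)), (0, np.float64(0.0866)), (0.03, np.float64(0.0851)), (0.05, np.float64(0.0842))]
```

View pics/v7.png

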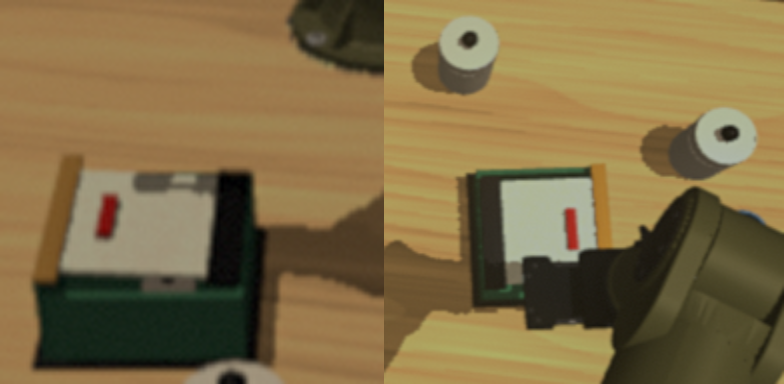

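```bash
python3 -m jog '[[[0,0.2,-1,-0.5,0],[0,0.2,-1,-0.5,0],[0,0,-1,0,0],[0,0,-1,0,0],[0,0,-1,0,0],[0,0,-1,0,0],[0,0,-1,0,0],[0,0,0,0,0],[0,0,0,0,0]]]'; python3 - <<'E'
from h import *
snap('top','t8');snap('scene','s8')
im,d,Q=case('top','t8'); m=(d>0)&(np.abs(Q[...,0]-.055)<.012)&(Q[...,2]>.06)&(Q[...,2]<.15);a=Q[m]
print([(round(y,3),np.median(a[np.abs(a[:,1]-y)<.006][:,2]).round(4)) for y in (-.06,-.03,0,.03)])
t=cv2.imread('pics/t8.png'); o=cv2.imread('pics/t0.png')
cv2.imwrite('pics/v8.png',np.hstack([o[80:320,100:],t[80:320,100:]])[:, :][:, ::1])
v=np.vstack([o[80:320,90:],t[80:320,90:]]); cv2.imwrite('pics/v8.png',v)
E
```

```text
time: 16.55
position: [0.4098, 0.102, 0.2841]
tool_rot: [3.133, 0.232, -0.0]
ft_force: [-0.1, -0.3, -0.2]
grip_width: 0.006
[(-0.06, np.float64(0.089)), (-0.03, np.float64(0.0883)), (0, np.float64(0.0871)), (0.03, np.float64(0.0842))]
```

View pics/v8.png

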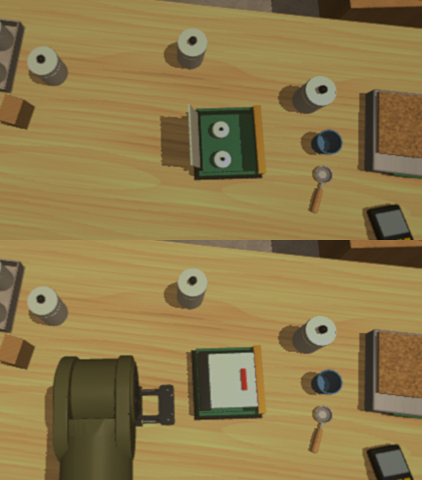

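The before and after views match for every bystander: canisters, cup, scoop and carton. The cover is shut, with its edge under the lip at about x=258 in the crop, and the hand is clear.

```bash
python3 -c "
from bench import job; print(job.close_job())"
```

```text
the job is handed in; nothing more can be done
None
```

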